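# Lock the tube plate onto the tilted mixer with its T-headed key

### The arm

A 7-joint arm with a two-finger parallel gripper is mounted at the origin on the work surface. World frame = base frame: x ahead of the robot, y to its left, z up, the work surface at z = 0. Lengths are in mm, angles in rad, forces in N, time in s.
With the tool pointing down it reaches from about 400 to 850 mm from the base axis. Payload 4.4 kg.
Tool frame: the origin (TCP) lies at the very end of the fingers, on their centre line; the grasp point (between the pads) lies 19 mm behind it; x points along the fingers, y is the direction in which the jaws open and shut, and the axes are right-handed (so a half turn about x gives the same grasp; the last joint's range is limited). The gripper opens to 94 mm and grips with 3 to 60 N. Pads are 16 mm wide; open, the fingers measure 119 mm over their backs; the gripper's body (75 mm by 177 mm) begins 78 mm behind the grasp point.
Start: joints at [-0.066, 0.628, 0.038, 1.517, -0.027, 0.996, -0.02], TCP at [650.014, 0.028, 205.478] pointing down, gripper open.
Joint ranges: [-3.06, 3.06], [-0.37, 2.12], [-1.25, 1.32], [0.18, 2.47], [-1.1, 4.24], [0.23, 1.98], [-2.94, 2.94]. Speed limits (rad/s): [2.57, 2.57, 3.14, 3.14, 3.14, 3.14, 3.14].

### API

Orientations are given as a unit quaternion [w, x, y, z].
In Python, from workcell import env, imaging, ticket gives the robot as it stands. The module is installed in compiled form; this text tells all that it offers.
- The arm moves only by the shell command python3 -m creep 'ROWS'. ROWS is JSON, a list of rows, each a list of 5 numbers: the opening, from 0 (shut) to 1 (fully open), then the shift along the tool's x, y, z each as a share of 250 mm, from -1 to 1, then the turn about the tool's x as a share of 45 degrees, from -1 to 1. A call has 1 to 10 rows; each row shifts and turns the commanded pose from where the row before left it, along the tool's axes as they then stand; what a row does not reach is not made up. A row lasts 1/8 s, in which the tool goes at most 62.5 mm and 10.7 degrees, less where a joint would pass 70% of its speed; a pose out of reach is approached as far as the arm can. A call with a number of a shift or a turn outside -1 to 1 is refused whole. A call with a gripper value outside its range is refused whole. The fingers move at their own pace and stop on an object; the grip force is fixed at half the most. Time passes only in rows, so rows that do not move let the fingers close. It gives the time, the measured TCP pose, the force and the opening at its end, in the units of the state.
- env.state(): the state, without advancing time (a new reading comes with each control period).
- imaging.snapshot(name): name is "scene" or "side" or "wrist"; returns a dict with "img" (420x560x3 uint8, red, green, blue), "range_z" (420x560 float32, mm along the optical axis (not along the pixel's ray), 0 where there is no reading), "fx", "fy", "cx", "cy" (pixels), "dist_coeffs" ([k1, k2, p1, p2, k3] as OpenCV has them; the pictures are not rectified), "T" (4x4, takes a point from camera to world coordinates); the wrist camera has in their place "mount" (4x4, takes a point from camera to tool coordinates, whose origin is the TCP and whose axes are the tool frame's). Camera axes: x right, y up, looking along -z (the intrinsics and any distortion apply to the point x, -y, -z); pixel columns grow to the right and rows downward; lengths in mm; the calibration is good to about 2 mm. A picture is of the moment at which its call begins: read the wrist's pose just before it.
- ticket.sign_off(): hands the job in, once; it reports no verdict.
Trained networks look in a picture, given as the dict that the camera call returned (one of the last four; its "shot" number tells which), for a name from the list of things; names that differ only in an ending like _2 or _b are one class to them, and where a whole thing is asked for, a point or a joint stands for the part that bears it (a point fixed in the world has none). Each returns a list of dicts, best first, with "confidence" (0 to 1); they miss things now and then, are a little off and sometimes report something else, mostly with a low value. They report only what shows in the picture. A call takes as long as a camera call. They do not tell look-alikes from the thing itself.
- imaging.find_in(picture, target): "xy" ([column, row] in pixels, amid what is visible of it).
- imaging.spot_point(picture, target): "xy" ([column, row] in pixels: a listed point, or the origin of a listed thing).
The state is a dict: "t": time; "qpos": joint angles; "dq": joint speeds; "tau": joint torques, N m; "eef_pos": TCP position; "eef_rot": TCP orientation; "wrist_force": force on the tool from outside, world axes, zero at the start; "ft_torque": the same for the moment, N m; "finger_gap": finger opening in mm.
Only numpy, scipy, OpenCV 4.12 (cv2) and the standard library are available. Lean on these libraries where they do the work, as an engineer would, in place of code of your own. Each camera call takes 0.05 s, during which the arm holds its last target. There are 200 camera calls.

### The job

Take the red-handled T-key out of its grey stand, pass its T-head through the slot in the middle of the mixer's tilted blue plate until the steel collar lies flush on the plate, then turn it a quarter turn (either way) so that the handle lies square across the slot and the head is locked behind the plate. Let go of it and draw back, and leave the other things on the bench where they stand.

Things in the scene. Friction and masses are not known exactly. Their poses are not given: they have to be found in the camera images.
- key_grip (a point): Centre of the red handle of the loose T-key (83 mm long, about 150 g; stands upright in its stand at first). Axes: z from the head up to the handle's end; y along the handle's width, parallel to the T-head. Handle 16 mm thick (x), 60 mm wide (y), 50 mm tall (z -25 to +25 mm). Under it a steel collar, a 48 mm disc from z -31 to -25 mm, then a 12 mm round shank down to the head.
- key_head (a point): Centre of the T-head at the foot of the key, 52.5 mm below key_grip on the key's axis, same axes. A round-nosed steel bar 11 mm in diameter, 44 mm long along y, 16 mm of bare shank between it and the collar. In the stand it hangs under the stand's top: lift the key straight up 35 mm or more to clear.
- slot (a point): Centre of the slot's mouth in the top face of the mixer's blue plate, framed in bright metal. Axes: z out of the plate at right angles (21 to 34 degrees from vertical, leaning to the robot's side), y along the slot (level), x up the slope. Slot 50 mm (y) by 16 mm (x), right through the 12 mm plate; 30 mm free behind. Collar flush: key_head 21.5 mm below, key_grip 31 mm above this point on z.
- plate_mark (a point): A yellow mark on the plate's face, 52 mm up the slope from the slot, same axes; it shows the crosswise (locked) direction x. Plate 170 mm (x) by 200 mm (y), its hinge held by strong friction (5 N m). Tube caps 14 mm high along the side edges, 81 to 95 mm either side of the slot's centre in y. With the collar flush the head is 4 mm clear behind the plate and turns freely either way, no stop.
- stand_top (a point): Middle of the top face of the fixed grey key stand, a block 70 x 90 mm and 45 mm high, with an oblong well 26 mm (x) by 54 mm (y) in which the key's shank and head hang while its collar rests on the top face. z up.
- tipbox: Bystander: blue pipette-tip box with clear lid, 85 x 120 mm, 67 mm high; origin under its centre.
- vial_a: Bystander: glass vial with white cap, 25 mm diameter, 52 mm high; origin under its centre.
- vial_b: Bystander: glass vial with black cap, 25 mm diameter, 52 mm high; origin under its centre.
- bottle: Bystander: reagent bottle, 68 mm diameter, 150 mm high; origin under its centre.
- beaker: Bystander: glass beaker, 72 mm diameter, 85 mm high; origin under its centre.
- rack: Bystander: orange tube rack with capped tubes, 50 x 112 mm, 61 mm high; origin under its centre.
- pipette: Bystander: white pipette lying flat along its x axis, about 230 mm long, 24 mm high; origin at bench level near its middle.
There are look-alikes about, which are no part of the job. Leave any turquoise look-alike of the part that bears key_grip alone.

How it is judged (in metres and radians):
On the way:
1. the T-head has passed through the slot, lying along it (z of key_head in the frame of slot below -0.0165 m and angle between the y axis of key_head and the y axis of slot, either way round below 0.5 rad and x of key_head in the frame of slot between -0.007 and 0.007 m and y of key_head in the frame of slot between -0.012 and 0.012 m), for 0.1 s.
At the end, for the whole second after the job is handed in: The key is in the slot with its collar flush on the plate (within 2.5 mm), upright to the plate within 8 degrees, centred within 7 mm across and 12 mm along the slot, and turned square across the slot within 20 degrees, released (z of key_head in the frame of slot below -0.019 m and angle between the y axis of key_head and the x axis of slot, either way round below 0.35 rad and angle between the z axis of key_head and the z axis of slot, either way round below 0.14 rad and x of key_head in the frame of slot between -0.007 and 0.007 m and y of key_head in the frame of slot between -0.012 and 0.012 m); the robot touches nothing.
It fails at once if a bystander is shifted or knocked over (moved more than 30 mm) (distance of any of tipbox, vial_a, vial_b, bottle, beaker, rack, pipette from where it was at the start of the episode above 0.03 m).
It also fails if it takes over 64 s, if anything falls off the work surface, if the arm or the gripper's body presses on something with over 40 N, if the wrist force passes 120 N, or if a joint passes its speed limit or range.

## Working session

There is one attempt and no reset: what is moved stays moved. The work goes in short steps, Python scripts to look and compute and a shell command to move; the robot and the scene stay as the last step left them, time stands still between calls to the robot, and variables do not carry over. Pictures are saved under pics/ and viewed, on a budget of 10 in all, crops included, one or two more only if the job needs it, and the job is handed in when it is done.

```bash
mkdir -p pics; cat > h.py <<'E'
import numpy as np, cv2
from workcell import env, imaging, ticket
from scipy.spatial.transform import Rotation as R
def rot(q): return R.from_quat([q[1],q[2],q[3],q[0]]).as_matrix()
def snap(n):
    s=env.state(); p=imaging.snapshot(n)
    if 'T' in p: T=np.array(p['T'])
    else:
        E=np.eye(4);E[:3,:3]=rot(s['eef_rot']);E[:3,3]=s['eef_pos'];T=E@np.array(p['mount'])
    p['W']=T; return p
def rays(p,uv):
    K=np.array([[p['fx'],0,p['cx']],[0,p['fy'],p['cy']],[0,0,1.]])
    n=cv2.undistortPoints(np.array(uv,float).reshape(-1,1,2),K,np.array(p['dist_coeffs'],float)).reshape(-1,2)
    return np.c_[n[:,0],-n[:,1],-np.ones(len(n))]
def world(p,uv,z=None):
    uv=np.array(uv,float).reshape(-1,2); r=rays(p,uv)
    if z is None:
        i=np.round(uv).astype(int); z=p['range_z'][i[:,1].clip(0,419),i[:,0].clip(0,559)]
    P=r*np.array(z).reshape(-1,1)
    return P@p['W'][:3,:3].T+p['W'][:3,3]
def proj(p,X):
    C=(np.array(X).reshape(-1,3)-p['W'][:3,3])@p['W'][:3,:3]
    K=np.array([[p['fx'],0,p['cx']],[0,p['fy'],p['cy']],[0,0,1.]])
    return cv2.projectPoints(C*[1,-1,-1],np.zeros(3),np.zeros(3),K,np.array(p['dist_coeffs'],float))[0].reshape(-1,2)
def save(p,name): cv2.imwrite('pics/'+name,p['img'][:,:,::-1])
E
cat > a.py <<'E'
from h import *
s=env.state();print(s);print(rot(s['eef_rot']).round(3))
for n in ['scene','side','wrist']:
    p=snap(n);save(p,n+'0.png');print(n,p['W'].round(2).tolist())
    for t in ['key_grip','slot','plate_mark','stand_top','tipbox','vial_a','bottle','beaker','rack','pipette']:
        for d in imaging.spot_point(p,t)[:3]:
            if d['confidence']>.3: print(t,np.round(d['xy']),round(d['confidence'],2),world(p,d['xy']).round(0)[0])
E
python3 a.py
```

```text
{'t': 0.0, 'qpos': array([-0.06577948,  0.62936793,  0.03846536,  1.51832846, -0.02699423,
        0.99631576, -0.01995125]), 'dq': array([-0.00018274, -0.00167394,  0.00064438,  0.00050042, -0.00017472,
       -0.00095914,  0.00044602]), 'tau': array([ 1.05774864e-04, -5.49729431e+01,  1.14371493e+00, -1.86633307e+01,
       -5.21096285e-02,  2.37884105e-02,  1.36332897e-04]), 'eef_pos': array([ 6.49339520e+02, -1.91143840e-04,  2.04553088e+02]), 'eef_rot': array([-0.49953904, -0.49951035, -0.50046717,  0.50048254]), 'wrist_force': array([-0.65918706,  0.13186927,  0.32267643]), 'ft_torque': array([-0.03669199, -0.05187535,  0.00999185]), 'finger_gap': 94.11463401176151}
[[-0.002  1.     0.   ]
 [-0.     0.    -1.   ]
 [-1.    -0.002  0.   ]]
scene [[-0.73, -0.39, 0.56, 1241.41], [0.68, -0.4, 0.61, 736.54], [-0.01, 0.83, 0.56, 844.79], [0.0, 0.0, 0.0, 1.0]]
key_grip [380. 281.] 0.86 [531. 287.  92.]
key_grip [323. 302.] 0.62 [656. 239.  83.]
slot [243. 244.] 0.72 [672.   5. 111.]
plate_mark [233. 250.] 0.89 [728.  41. 148.]
stand_top [378. 290.] 0.89 [529. 285.  64.]
tipbox [234. 19
[... 631 characters left out ...]
. 144.]
stand_top [194. 188.] 0.72 [502. 260.  53.]
tipbox [434. 294.] 0.74 [ 629. -345.   28.]
tipbox [364. 346.] 0.72 [ 407. -333.   64.]
vial_a [208. 270.] 0.83 [369.  37.   9.]
bottle [232. 172.] 0.97 [652. 292.  22.]
beaker [434. 294.] 0.73 [ 629. -345.   28.]
rack [169. 256.] 0.9 [317.  98.  41.]
pipette [277. 354.] 0.76 [ 320. -221.   18.]
wrist [[1.0, 0.0, -0.0, 650.77], [-0.0, 0.97, 0.23, 65.68], [0.0, -0.23, 0.97, 385.14], [0.0, 0.0, 0.0, 1.0]]
slot [311. 192.] 0.55 [688.   1.  37.]
plate_mark [369. 187.] 0.86 [725.  25. 143.]
vial_a [103. 218.] 0.98 [423. -34.  27.]
vial_a [ 72. 152.] 0.62 [387.  49.  19.]
rack [ 72. 150.] 0.69 [386.  51.  16.]
rack [34. 73.] 0.66 [365. 142.  34.]
```

```bash
python3 -c "
import cv2,numpy as np
a=[cv2.imread(f'pics/{n}0.png') for n in ('scene','side')]
cv2.imwrite('pics/s0.png',cv2.resize(a[0],(800,600)));cv2.imwrite('pics/s1.png',cv2.resize(a[1],(800,600)))"
```

```text
(no output)
```

View pics/s0.png

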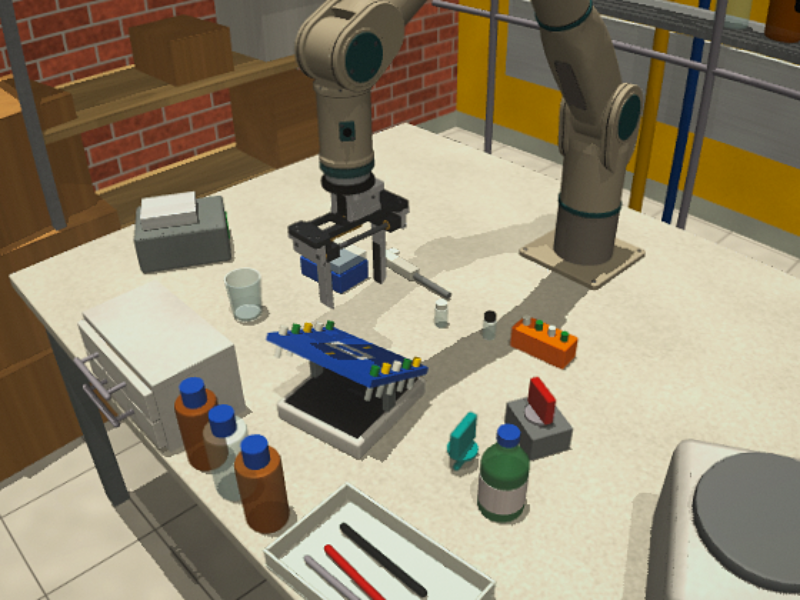

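View pics/s1.png

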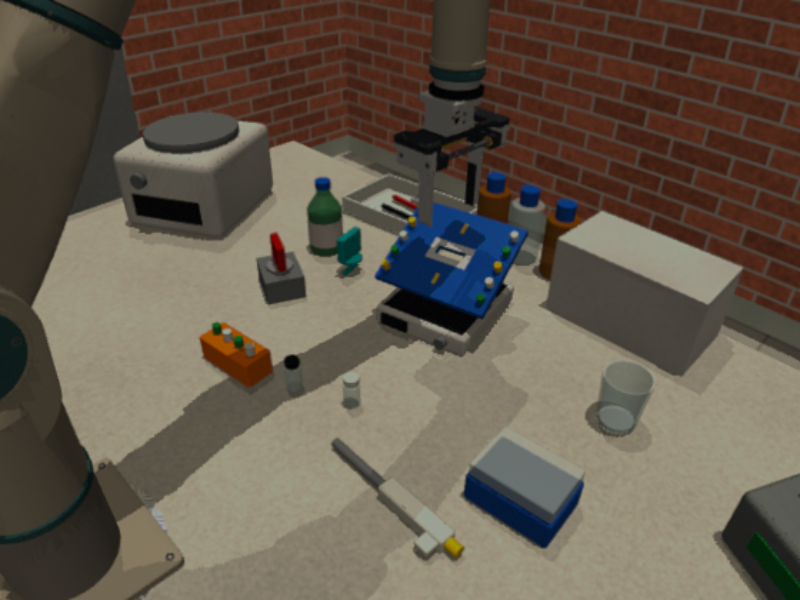

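View pics/wrist0.png

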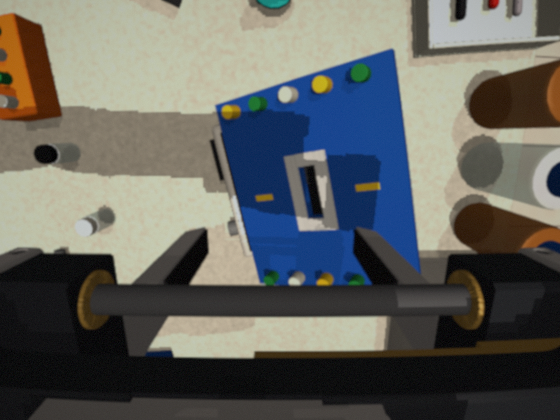

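The overview shows the red key in its grey stand at (542,400) in the enlarged scene view. The turquoise look-alike beside the bottle is at (462,440). The wrist picture shows the slot in its bright frame at (311,190), with yellow marks at (264,198) and (368,187), the latter up the slope. The tool can only stay vertical, so I'll grip the key across its width, tilt it in the grip against the stand's well, then insert it along the slot axis.

```bash
cat > plate.py <<'E'
from h import *
def plate(p,verbose=True):
    im=p['img'].astype(int);r,g,b=im[...,0],im[...,1],im[...,2]
    m=((b>90)&(b>2*r)&(b>1.5*g)&(p['range_z']>0)); m[270:,:]=False
    v,u=np.nonzero(m);X=world(p,np.c_[u,v])
    for _ in range(6):
        c=X.mean(0);n=np.linalg.svd(X-c,full_matrices=False)[2][2];n*=np.sign(n[2]);d=(X-c)@n;X=X[abs(d)<max(2.5,2*d.std())] if _<5 else X
    tilt=np.degrees(np.arccos(n[2])); y=np.cross(n,[0,0,1.]) ;y/=np.linalg.norm(y);x=np.cross(y,n)
    if x[2]<0:x=-x;y=-y
    def onp(uv):
        o=p['W'][:3,3];dr=rays(p,uv)@p['W'][:3,:3].T
        return o+dr*(((c-o)@n)/(dr@n))[:,None]
    hsv=cv2.cvtColor(p['img'],cv2.COLOR_RGB2HSV)
    F=lambda mm:cv2.connectedComponentsWithStats(mm.astype(np.uint8))
    out=[]
    for name,mm in [('yel',(hsv[...,0]>15)&(hsv[...,0]<32)&(hsv[...,1]>150)&(hsv[...,2]>120)),('frame',(hsv[...,1]<60)&(hsv[...,2]>110))]:
        k,l,st,ce=F(mm)
        for i in range(1,k):
            if 60<st[i,4]<4000:
                P=onp(ce[i:i+1])[0];q=(P-c)
                if abs(q@x)<95 and abs(q@y)<100:
                    vv,uu=np.nonzero(l==i);Q=onp(np.c_[uu,vv])-c
                    print(name,ce[i].round(1),st[i,4],P.round(1),'xy',round(q@x,1),round(q@y,1),'xr',np.percentile(Q@x,[1,99]).round(1),'yr',np.percentile(Q@y,[1,99]).round(1))
    print('n',n.round(3),'tilt',tilt.round(2),'x',x.round(3),'y',y.round(3),'resid',((X-c)@n).std().round(2),'c',c.round(1),len(X))
    return c,n,x,y,onp
if __name__=='__main__':
    p=snap('wrist');c,n,x,y,onp=plate(p);print('slotnet',[(np.round(d['xy']),round(d['confidence'],2),onp([d['xy']])[0].round(1)) for d in imaging.spot_point(p,'slot')[:2]])
    for nm in ['scene','side']:
        p=snap(nm);im=p['img'].astype(int);m=(im[...,0]>110)&(im[...,1]<50)&(im[...,2]<60)&(p['range_z']>0)
        v,u=np.nonzero(m);X=world(p,np.c_[u,v]);k=(abs(X[:,0]-515)<70)&(abs(X[:,1]-270)<70)&(X[:,2]>45);X=X[k]
        print(nm,len(X),'med',np.median(X,0).round(1),'rng',np.percentile(X,[2,98],axis=0).round(1).tolist())
        w=np.linalg.svd(X[:,:2]-X[:,:2].mean(0),full_matrices=False);print(w[2][0].round(3),(w[1]/np.sqrt(len(X))).round(1))
E
python3 plate.py
```

```text
yel [321.3  84. ] 247 [684.4 108.3 131.7] xy 9.9 72.6 xr [ 2.7 17.6] yr [66.9 78.7]
yel [229.4 110.6] 144 [601.   91.3  86. ] xy -86.7 73.3 xr [-95.5 -75.8] yr [68.  78.3]
yel [367.4 186.4] 132 [724.   25.4 143.1] xy 34.2 -16.8 xr [24.8 42.9] yr [-19.3 -14.3]
yel [263.8 197.2] 69 [634.1   6.1  93.8] xy -70.1 -16.9 xr [-79.  -61.5] yr [-19.2 -14.6]
frame [287.1  94. ] 269 [656.8 102.5 116.6] xy -22.0 72.6 xr [-31.  -12.9] yr [66.5 79.5]
frame [311.7 191.1] 2095 [679.8  17.  119. ] xy -16.8 -15.7 xr [-37.5   1. ] yr [-53.7  19.6]
n [-0.462 -0.099  0.881] tilt 28.21 x [0.862 0.184 0.473] y [-0.209  0.978  0.   ] resid 0.66 c [691.   35.5 127. ] 22858
slotnet [(array([314., 192.]), 0.56, array([681.9,  16.3, 120. ]))]
scene 117 med [519.2 277.8 101.3] rng [[504.8, 250.7, 96.8], [530.7, 302.2, 103.9]]
[-0.39  -0.921] [16.8  3.7]
side 50 med [511.5 267.4 100.9] rng [[499.7, 246.8, 97.7], [523.0, 291.6, 102.3]]
[-0.404 -0.915] [15.   3.3]
```

Plate tilt is 28.2°, and the slot centre is at about (679.3, 16.1, 118.7). The two marks are 104 mm apart, twice the stated 52 mm. The key's top is at 101 mm as it should be, and its y axis lies along (0.395, 0.918). Next I move above the key.

```bash
python3 -m creep '[[1,0,-0.077,-0.156,0],[1,0,-0.077,-0.156,0],[1,0,-0.077,-0.156,0],[1,0,-0.077,-0.156,0],[1,0,-0.077,-0.156,0],[1,0,-0.077,-0.156,0],[1,0,-0.077,-0.156,0],[1,0,0,0,-0.2],[1,0,0,0,-0.2],[1,0,0,0,-0.2]]' && python3 -m creep '[[1,0,0,0,-0.2],[1,0,0,0,-0.2],[1,0,0,0,-0.2],[1,0,0,0,-0.2],[1,0,0,0,-0.08],[1,0,0,0,0],[1,0,0,0,0]]'
cat > k.py <<'E'
from h import *
import sys
s=env.state();M=rot(s['eef_rot']);print(s['t'],s['eef_pos'].round(1),M.round(3).tolist(),s['qpos'].round(2))
p=snap('wrist');save(p,sys.argv[1])
im=p['img'].astype(int);m=(im[...,0]>90)&(im[...,1]<60)&(im[...,2]<70)&(p['range_z']>0)
v,u=np.nonzero(m);X=world(p,np.c_[u,v])
k=(np.hypot(X[:,0]-515,X[:,1]-273)<60)&(X[:,2]>94);v,u,X=v[k],u[k],X[k]
print(len(X),'z',np.median(X[:,2]).round(1))
r=cv2.minAreaRect(X[:,:2].astype(np.float32));print('rect',r)
print('uv rect',cv2.minAreaRect(np.c_[u,v].astype(np.float32)))
g=[d for d in imaging.spot_point(p,'stand_top')[:2]];print([(d['xy'],d['confidence'],world(p,d['xy']).round(1)) for d in g])
E
python3 k.py key1.png
```

```text
t: 3.1
eef_pos: [515.2, 273.2, 205.6]
eef_rot: [0.604, 0.368, 0.604, -0.368]
wrist_force: [-0.0, 0.4, -0.7]
finger_gap: 94.2
t: 3.98
eef_pos: [515.3, 273.0, 205.5]
eef_rot: [0.692, 0.144, 0.692, -0.144]
wrist_force: [-0.2, -0.0, 1.1]
finger_gap: 94.1
3.975 [515.3 273.  205.5] [[0.0, 0.398, 0.917], [0.0, 0.917, -0.398], [-1.0, 0.0, 0.0]] [-0.35  0.54 -0.29  1.7   0.18  0.92  0.45]
48 z 101.4
rect ((515.9893188476562, 273.926513671875), (53.761436462402344, 8.299036026000977), 66.46586608886719)
uv rect ((281.0, 204.0), (8.0, 54.0), 90.0)
[]
```

View pics/key1.png

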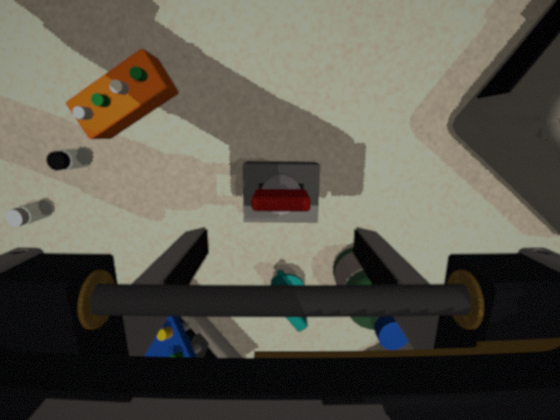

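The handle shows at (281,200), centred over the stand and between the fingers; the bottle at (370,290) and the look-alike at (290,295) are clear of the descent. I lower and grip across the width.

```bash
python3 -m creep '[[1,0.2,0,0,0],[1,0.2,0,0,0],[1,0.194,0,0,0],[1,0,0,0,0],[0,0,0,0,0],[0,0,0,0,0],[0,0,0,0,0],[0,0,0,0,0],[0,0,0,0,0]]'
```

```text
t: 5.2
eef_pos: [515.9, 273.3, 58.1]
eef_rot: [0.693, 0.144, 0.692, -0.143]
wrist_force: [-1.3, -0.3, 6.7]
finger_gap: 60.0
```

```bash
python3 -m creep '[[0,-0.018,0,0,0],[0,-0.018,0,0,0],[0,0,0,0,0],[0,0,0,-0.02,0],[0,0,0,-0.02,0],[0,0,0,-0.02,0],[0,0,0,-0.02,0]]' && python3 -m creep '[[0,0,0,-0.016,0],[0,0,0,-0.016,0],[0,0,0,-0.016,0],[0,0,0,0,0]]'
python3 - <<'E'
from h import *
for n in ['scene','side']:
    p=snap(n);c=proj(p,env.state()['eef_pos'])[0].astype(int);print(c)
    x0,y0=max(c[0]-50,0),max(c[1]-60,0);cv2.imwrite(f'pics/t_{n}.png',cv2.resize(p['img'][y0:y0+100,x0:x0+100,::-1],(400,400)))
a=np.hstack([cv2.imread('pics/t_scene.png'),cv2.imread('pics/t_side.png')]);cv2.imwrite('pics/tilt1.png',a)
E
```

```text
t: 6.08
eef_pos: [502.5, 278.3, 66.4]
eef_rot: [0.695, 0.144, 0.689, -0.144]
wrist_force: [10.5, -5.6, -4.2]
finger_gap: 60.0
t: 6.58
eef_pos: [490.6, 283.5, 66.4]
eef_rot: [0.695, 0.144, 0.69, -0.144]
wrist_force: [9.0, -4.6, -3.7]
finger_gap: 59.6
[388 280]
[184 181]
```

View pics/tilt1.png

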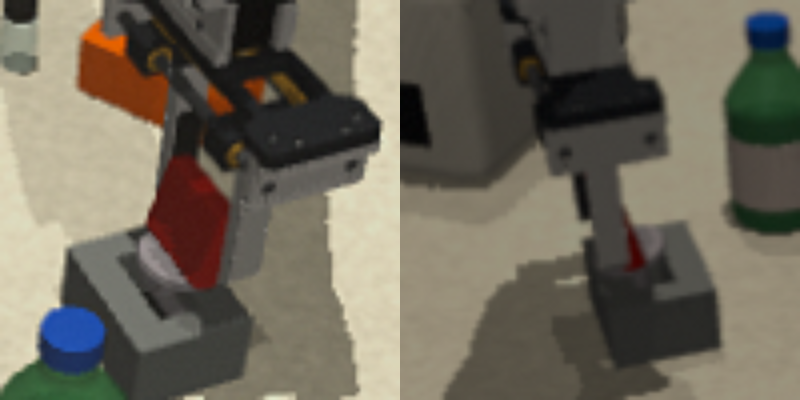

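The close-ups show the key held across its width, handle leaning toward the robot and head against the well's rim. Travel suggests about 22° so far, so I push a bit more, lift and measure.

```bash
python3 -m creep '[[0,0,0,-0.012,0],[0,0,0,-0.012,0],[0,0,0,0,0],[0,0,0,0,0]]' && python3 -m creep '[[0,-0.1,0,0,0],[0,-0.2,0,0,0],[0,-0.2,0,0,0],[0,0,0,0,0],[0,0,0,0,0]]'
cat > kt.py <<'E'
from h import *
import sys
s=env.state();M=rot(s['eef_rot']);print(s['t'],s['eef_pos'].round(1),M.round(3).tolist())
p=snap('wrist');save(p,sys.argv[1])
im=p['img'].astype(int);m=(im[...,0]>2.2*im[...,1])&(im[...,0]>2*im[...,2])&(im[...,0]>35)&(p['range_z']>0)
v,u=np.nonzero(m);T=(world(p,np.c_[u,v])-s['eef_pos'])@M
k=(abs(T[:,1])<35)&(abs(T[:,2])<40)&(abs(T[:,0])<60);T=T[k];u=u[k];v=v[k]
print(len(T),'uv',u.min(),u.max(),v.min(),v.max(),'range',np.percentile(T,[1,99],axis=0).round(1).tolist())
# top-level: profile of tool z vs tool x per image row
for r in range(v.min(),v.max()+1,3): print(r,np.median(T[v==r],0).round(1),(v==r).sum(),im[r,u[v==r],0].mean().round())
np.save('T.npy',T)
E
python3 kt.py kt1.png
```

```text
t: 7.18
eef_pos: [484.2, 286.3, 66.4]
eef_rot: [0.694, 0.144, 0.69, -0.144]
wrist_force: [7.9, -3.7, -2.4]
finger_gap: 59.4
t: 7.8
eef_pos: [479.5, 287.7, 190.2]
eef_rot: [0.692, 0.143, 0.693, -0.144]
wrist_force: [-1.0, -0.5, -2.0]
finger_gap: 59.8
7.8 [479.5 287.7 190.2] [[-0.001, 0.397, 0.918], [-0.001, 0.918, -0.397], [-1.0, -0.001, -0.001]]
3044 uv 223 337 256 284 range [[-44.0, -28.2, -1.2], [-5.1, 29.2, 9.2]]
256 [-5.3  0.9  9.1] 73 54.0
259 [-24.6   0.6   2.8] 88 51.0
262 [-37.    0.6  -0.9] 106 62.0
265 [-39.5   1.1  -0.3] 110 79.0
268 [-40.3   0.6   0.9] 112 87.0
271 [-41.2   0.9   2.2] 113 92.0
274 [-41.8   0.3   3.6] 113 92.0
277 [-42.1   0.6   5.1] 114 92.0
280 [-42.6   0.3   6.6] 115 92.0
283 [-43.2   0.1   8. ] 110 89.0
```

```bash
python3 - <<'E'
from h import *
T=np.load('T.npy')
# split by RANSAC-ish: two plane families in (x,z)
P=T[:,[0,2]]
rng=np.random.default_rng(0)
for name in 'ab':
    best=None
    for _ in range(600):
        a,b=P[rng.choice(len(P),2,replace=False)];d=b-a;L=np.hypot(*d)
        if L<4: continue
        n=np.array([-d[1],d[0]])/L;e=abs((P-a)@n)<0.7
        if best is None or e.sum()>best.sum(): best=e
    Q=P[best];c=Q.mean(0);d=np.linalg.svd(Q-c,full_matrices=False)[2][0];print(best.sum(),c.round(1),'dir(x,z)',d.round(3),'ang from x',np.degrees(np.arctan2(d[1],d[0])).round(1),Q.min(0),Q.max(0));P=P[~best]
i=cv2.imread('pics/kt1.png')[225:325,200:360];cv2.imwrite('pics/kt1c.png',cv2.resize(i,(800,500),interpolation=cv2.INTER_CUBIC))
E
```

```text
1553 [-41.5   3.5] dir(x,z) [-0.413  0.911] ang from x 114.4 [-44.17159415  -1.64530748] [-38.65481729   8.55450271]
740 [-26.8   2.3] dir(x,z) [-0.955 -0.295] ang from x -162.8 [-41.33538798  -1.4392657 ] [-3.72378031  9.8243863 ]
```

View pics/kt1c.png

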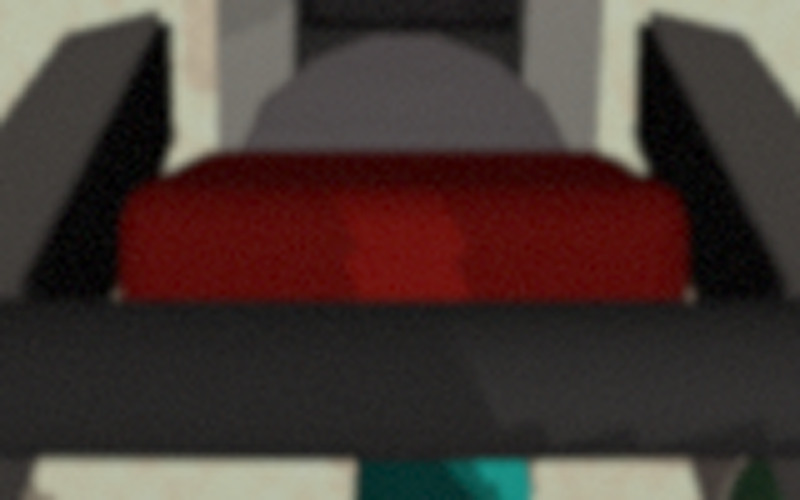

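```bash
cat > kt2.py <<'E'
from h import *
from scipy.optimize import least_squares
s=env.state();M=rot(s['eef_rot']);p=snap('wrist')
im=p['img'].astype(int)
print('fx',p['fx'],p['cy'])
for r in range(226,262,3):
    uv=np.array([[u,r] for u in range(262,300,2)]);T=(world(p,uv)-s['eef_pos'])@M;print(r,np.median(T,0).round(1),np.median(im[r,262:300],0))
for n in ['scene','side']:
    q=snap(n);v,u=np.mgrid[0:420,0:560];uv=np.c_[u.ravel(),v.ravel()];z=q['range_z'].ravel();k=z>0
    W=world(q,uv[k],z[k]);T=(W-s['eef_pos'])@M;col=q['img'].reshape(-1,3)[k]
    m=(abs(T[:,1])<32)&(abs(T[:,2])<60)&(T[:,0]>-60)&(T[:,0]<75);
    print(n,m.sum(),'below tips');T,col=T[m],col[m].astype(int)
    b=T[:,0]>6
    for a in range(6,66,5):
        kk=(T[:,0]>=a)&(T[:,0]<a+5)
        if kk.sum(): print(a,kk.sum(),'y',np.percentile(T[kk,1],[5,50,95]).round(1),'z',np.percentile(T[kk,2],[5,50,95]).round(1))
    rd=(col[:,0]>2*col[:,1])&(col[:,0]>40)
    print('red',rd.sum(),np.percentile(T[rd],[3,50,97],axis=0).round(1).tolist() if rd.any() else '')
    np.savez(f'kt_{n}.npz',T=T,col=col)
E
python3 kt2.py
```

```text
fx 293.00997155064204 205.30570637651135
226 [1.789e+02 1.000e-01 4.620e+01] [31.  29.  29.5]
229 [1.788e+02 1.000e-01 5.020e+01] [23. 21. 22.]
232 [173.4   0.3  52.4] [46. 44. 43.]
235 [11.9  0.3  1. ] [76. 71. 72.]
238 [11.4  0.3  3. ] [77. 73. 73.]
241 [10.5  0.3  4.8] [79. 74. 74.]
244 [9.8 0.3 6.7] [80. 75. 75.]
247 [9.2 0.3 8.7] [80. 75. 76.]
250 [ 8.8  0.3 10.7] [79. 74. 74.]
253 [ 7.8  0.5 12.5] [80. 74. 75.]
256 [-5.2  0.3  9.2] [53. 15. 14.]
259 [-24.8   0.3   2.7] [52.   6.   4.5]
scene 841 below tips
6 16 y [16.4 22.6 25.9] z [20.7 26.3 37.1]
11 3 y [22.6 24.9 25.1] z [14.  17.7 19.8]
16 4 y [-0.3  4.3  5.2] z [29.2 30.3 31.2]
21 15 y [-0.   4.6 12.3] z [23.8 29.1 32.5]
26 57 y [-15.5   5.7  20.3] z [25.6 30.9 34.6]
31 16 y [-16.    4.9  21.1] z [29.  33.2 35.5]
red 546 [[-43.4, -25.6, 4.4], [-23.2, 5.7, 17.2], [0.6, 30.9, 25.9]]
side 240 below tips
6 15 y [-26.1 -23.1 -17.1] z [ 9.6 22.4 35.4]
11 18 y [-22.9 -19.2  -9.9] z [-1.2  7.1 19.6]
16 5 y [-16.7 -13.8  -7.8] z [-0.5  2.7  6.6]
21 11 y [-13.5  -7.   -2.9] z [23.9 27.3 30.6]
26 18 y [-22.2 -14.2  -1.7] z [22.4 26.7 32.6]
31 9 y [-21.6 -17.2 -12.4] z [23.9 28.4 33.2]
red 48 [[-34.4, -31.8, 11.1], [-10.5, -29.5, 14.7], [2.1, -26.2, 22.4]]
```

Key in the tool frame, with top face, collar and head agreeing: tilt ≈20°, grip centre at z ≈ +14 mm, since it slid a little in the pads, and head ≈31 mm below and 31 mm ahead of the TCP. The 5 mm slot clearance tolerates the 8° error. I carry it to a hover above the slot.

```bash
python3 -m creep '[[0,-0.08,0,0,0],[0,-0.08,0,0,-0.19],[0,0,0,0,-0.2],[0,0,0,0,-0.2],[0,0,0,0,-0.197],[0,0,0,0,0]]' && python3 -m creep '[[0,0,-0.12,0.036,0],[0,0,-0.15,0.046,0],[0,0,-0.18,0.055,0],[0,0,-0.18,0.055,0],[0,0,-0.18,0.055,0],[0,0,-0.18,0.055,0],[0,0,-0.14,0.042,0],[0,0,-0.1,0.03,0],[0,0,0,0,0],[0,0,0,0,0]]'
cat > chk.py <<'E'
from h import *
import sys
s=env.state();M=rot(s['eef_rot']);print(s['t'].round(2) if hasattr(s['t'],'round') else s['t'],s['eef_pos'].round(1),M.round(3).tolist())
a=[]
S=np.array([679.3,16.1,118.7]);xs=np.array([.862,.184,.473]);ys=np.array([-.209,.978,0]);n=np.array([-.462,-.099,.881])
for nm in ['scene','side']:
    p=snap(nm);c=proj(p,S)[0].astype(int);x0,y0=c[0]-50,c[1]-70
    cv2.imwrite('pics/_c.png',cv2.resize(p['img'][y0:y0+110,x0:x0+100,::-1],(400,440),interpolation=cv2.INTER_CUBIC));a.append(cv2.imread('pics/_c.png'))
    v,u=np.mgrid[0:420,0:560];uv=np.c_[u.ravel(),v.ravel()];z=p['range_z'].ravel();k=z>0
    W=world(p,uv[k],z[k]);col=p['img'].reshape(-1,3)[k].astype(int);T=(W-s['eef_pos'])@M;L=(W-S)@np.c_[xs,ys,n]
    rd=(col[:,0]>2*col[:,1])&(col[:,0]>2*col[:,2])&(col[:,0]>40)&(np.abs(L)<110).all(1)
    if rd.any(): print(nm,'red slot',rd.sum(),np.percentile(L[rd],[2,50,98],axis=0).round(1).tolist())
    hd=(abs(T[:,1])<26)&(T[:,0]>22)&(T[:,0]<45)&(T[:,2]>10)&(T[:,2]<50)&(L[:,2]>8)
    if hd.any(): print(nm,'head',hd.sum(),'slot',np.percentile(L[hd],[5,50,95],axis=0).round(1).tolist(),'tool',np.percentile(T[hd],[5,50,95],axis=0).round(1).tolist())
cv2.imwrite('pics/'+sys.argv[1],np.hstack(a))
E
python3 chk.py c1.png
```

```text
t: 8.75
eef_pos: [480.0, 287.8, 230.0]
eef_rot: [0.703, -0.074, 0.704, 0.073]
wrist_force: [0.4, -0.3, -1.9]
finger_gap: 59.7
t: 10.0
eef_pos: [635.0, 8.5, 230.5]
eef_rot: [0.703, -0.074, 0.704, 0.075]
wrist_force: [-0.2, -0.1, -1.2]
finger_gap: 59.4
10.0 [635.    8.5 230.5] [[-0.001, -0.208, 0.978], [0.001, 0.978, 0.208], [-1.0, 0.001, -0.001]]
scene red slot 47 [[31.0, -24.8, 105.2], [36.3, 3.0, 107.9], [39.6, 31.7, 109.9]]
scene head 90 slot [[22.1, -13.7, 74.8], [27.8, 5.7, 79.7], [31.5, 22.3, 84.5]] tool [[23.8, -15.6, 25.5], [28.6, 3.9, 32.0], [34.3, 20.4, 36.0]]
side red slot 8 [[20.9, -12.9, 107.5], [21.9, 7.9, 108.9], [23.5, 23.7, 109.9]]
side head 49 slot [[16.7, -17.7, 75.1], [19.6, -9.0, 80.5], [24.9, 14.6, 84.4]] tool [[26.3, -19.6, 21.2], [31.9, -10.9, 24.7], [36.1, 12.7, 29.3]]
```

```bash
python3 -m creep '[[0,0.1,0,0.013,0],[0,0.1,-0.007,0.013,0],[0,0.057,0,0,0],[0,0,0,0,0],[0,0,0,0,0]]'; python3 chk.py c2.png
```

```text
t: 10.72
eef_pos: [643.1, 7.0, 167.7]
eef_rot: [0.704, -0.074, 0.703, 0.074]
wrist_force: [0.7, -0.3, -1.3]
finger_gap: 59.6
10.725 [643.1   7.  167.7] [[0.002, -0.209, 0.978], [0.0, 0.978, 0.209], [-1.0, -0.0, 0.002]]
scene red slot 533 [[9.6, -27.9, 47.8], [16.9, 3.4, 72.4], [22.8, 29.3, 95.5]]
scene head 83 slot [[0.0, -18.0, 15.7], [4.6, 1.1, 20.9], [8.5, 20.1, 25.4]] tool [[23.9, -16.7, 26.2], [28.4, 2.5, 31.9], [34.0, 21.4, 35.4]]
side red slot 365 [[-2.5, -25.2, 51.2], [3.1, 0.1, 82.5], [15.4, 24.4, 97.5]]
side head 36 slot [[-6.0, -21.6, 17.7], [-3.3, -14.6, 21.8], [2.6, 1.6, 26.2]] tool [[26.4, -20.3, 21.5], [30.9, -13.3, 24.0], [36.1, 3.0, 28.4]]
```

View pics/c2.png

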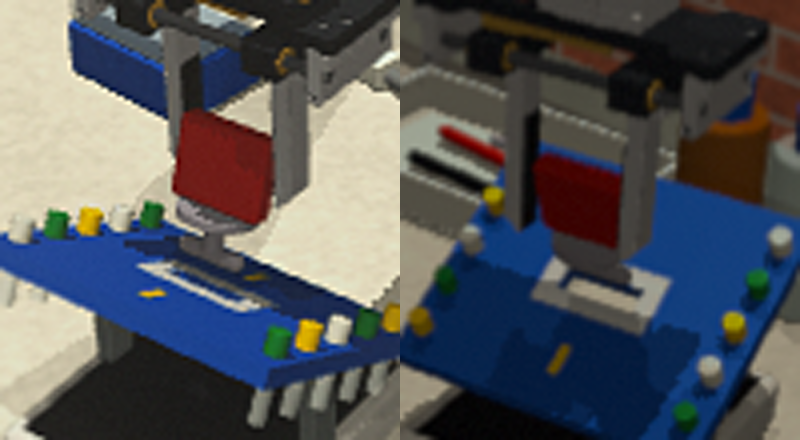

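The picture shows the key hovering just over the slot, its head parallel to it at (218,255) left and (598,265) right. I check the slot position in these two cameras by the yellow marks before inserting.

```bash
python3 - <<'E'
from h import *
S=np.array([679.3,16.1,118.7]);B=np.c_[[.862,.184,.473],[-.209,.978,0],[-.462,-.099,.881]]
for nm in ['scene','side']:
    p=snap(nm);h=cv2.cvtColor(p['img'],cv2.COLOR_RGB2HSV);o=p['W'][:3,3]
    for name,m in [('yel',(h[...,0]>15)&(h[...,0]<32)&(h[...,1]>140)&(h[...,2]>90)),('frame',(h[...,1]<70)&(h[...,2]>70))]:
        v,u=np.nonzero(m);dr=rays(p,np.c_[u,v])@p['W'][:3,:3].T;P=o+dr*(((S-o)@B[:,2])/(dr@B[:,2]))[:,None];L=(P-S)@B
        W=world(p,np.c_[u,v]);d=(W-S)@B
        if name=='yel':
            for sx in (52,-52):
                k=(abs(L[:,0]-sx)<14)&(abs(L[:,1])<10);
                if k.sum(): print(nm,name,sx,k.sum(),L[k].mean(0).round(1),'depth h',d[k,2].mean().round(1))
        else:
            k=(abs(L[:,0])<26)&(abs(L[:,1])<48)&(abs(d[:,2])<6);print(nm,name,k.sum(),np.percentile(L[k],[2,98],axis=0).round(1).tolist(),'h',d[k,2].mean().round(1))
E
```

```text
scene yel 52 6 [50.9 -0.1 -0. ] depth h -0.0
scene yel -52 3 [-51.1  -0.3  -0. ] depth h -0.1
scene frame 117 [[-21.4, -35.7, -0.0], [17.6, 35.0, 0.0]] h 0.2
side yel -52 7 [-55.1  -0.4   0. ] depth h 0.3
side frame 232 [[-21.2, -36.0, -0.0], [16.6, 36.4, 0.0]] h 0.2
```

```bash
python3 -m creep '[[0,0.02,0,0.0095,0],[0,0.02,0,0.0095,0],[0,0.02,0,0.0095,0],[0,0.02,0,0.0095,0],[0,0,0,0,0],[0,0,0,0,0]]'; python3 chk.py c3.png
```

```text
t: 11.68
eef_pos: [651.9, 8.5, 146.7]
eef_rot: [0.703, -0.074, 0.703, 0.074]
wrist_force: [0.0, 0.3, -0.4]
finger_gap: 60.0
11.675 [651.9   8.5 146.7] [[-0.0, -0.208, 0.978], [0.0, 0.978, 0.208], [-1.0, 0.0, -0.0]]
scene red slot 524 [[7.3, -27.7, 25.4], [15.0, 2.8, 49.5], [20.6, 29.2, 72.6]]
side red slot 349 [[-4.9, -25.2, 29.4], [0.8, -0.7, 60.1], [13.3, 24.4, 75.4]]
```

```bash
python3 -m creep '[[0,0.014,0,0.0075,0],[0,0.014,0,0.0075,0],[0,0.014,0,0.0075,0],[0,0.014,0,0.0075,0],[0,0,0,0,0],[0,0,0,0,0]]'; python3 chk.py c4.png
```

```text
t: 12.52
eef_pos: [657.5, 9.6, 133.6]
eef_rot: [0.702, -0.074, 0.704, 0.074]
wrist_force: [-6.9, -0.6, 8.6]
finger_gap: 59.8
12.525 [657.5   9.6 133.6] [[-0.003, -0.208, 0.978], [-0.001, 0.978, 0.208], [-1.0, -0.0, -0.003]]
scene red slot 523 [[5.4, -28.1, 10.8], [14.2, 2.9, 35.3], [19.9, 29.2, 58.5]]
side red slot 345 [[-6.2, -25.6, 15.9], [-0.6, -0.5, 46.1], [11.8, 24.8, 60.9]]
```

View pics/c4.png

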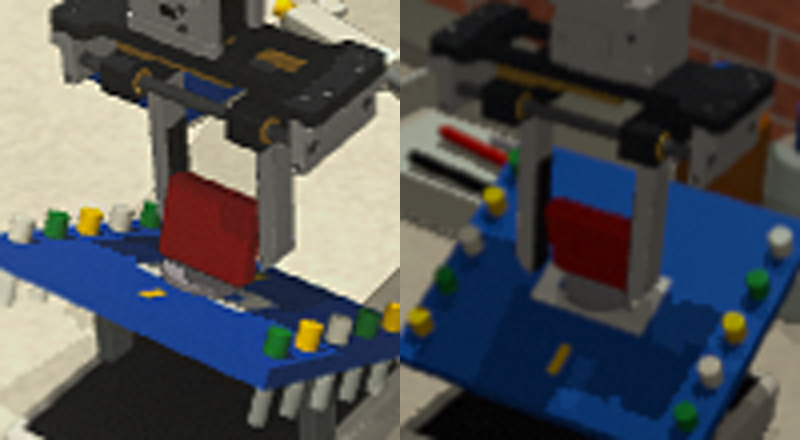

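The head is through and the collar touches the plate, with its upper edge first as expected. I release and let it settle.

```bash
python3 -m creep '[[1,0,0,0,0],[1,0,0,0,0],[1,0,0,0,0],[1,0,0,0,0],[1,0,0,0,0]]'; python3 chk.py c5.png;python3 kt.py kt5.png | head -3
```

```text
t: 13.25
eef_pos: [659.3, 10.0, 132.7]
eef_rot: [0.703, -0.074, 0.703, 0.074]
wrist_force: [0.4, -0.1, 0.2]
finger_gap: 94.1
13.25 [659.3  10.  132.7] [[0.0, -0.208, 0.978], [0.0, 0.978, 0.208], [-1.0, 0.0, 0.0]]
scene red slot 532 [[-4.1, -28.7, 9.3], [3.0, 2.7, 33.3], [7.0, 29.0, 56.3]]
side red slot 349 [[-14.6, -31.6, 12.1], [-12.3, -7.3, 44.6], [-2.0, 23.0, 58.2]]
13.35 [659.2  10.  132.7] [[0.0, -0.208, 0.978], [0.0, 0.978, 0.208], [-1.0, 0.0, 0.0]]
3512 uv 226 334 232 267 range [[-37.1, -28.0, -14.4], [-6.4, 27.8, 15.7]]
232 [-27.9  17.4 -14.2] 30 76.0
```

View pics/c5.png

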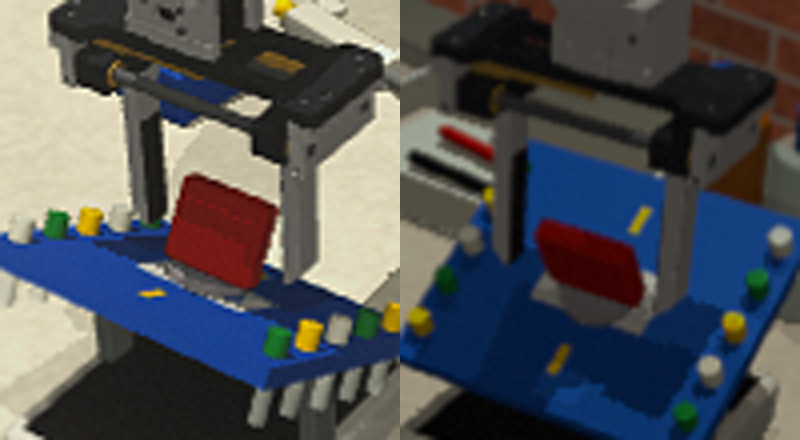

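The key dropped flush, with its top 56 mm above the plate as it should be, and yawed slightly counter-clockwise. Now I raise, turn the jaws to flank the handle's faces, and measure its yaw.

```bash
python3 -m creep '[[1,-0.08,0,0,0],[1,-0.16,0,0,0],[1,-0.1,0,0,0.2],[1,0,0,0,0.2],[1,0,0,0,0.2],[1,0,0,0,0.2],[1,0,0,0,0.2],[1,0,0,0,0.2],[1,0,0,0,0.2],[1,0,0,0,0.2]]' && python3 -m creep '[[0.53,0,0,0,0.13],[0.53,0,0,0,0],[0.53,0,0,0,0]]'
cat > yaw.py <<'E'
from h import *
import sys
s=env.state();S=np.array([679.3,16.1,118.7]);B=np.c_[[.862,.184,.473],[-.209,.978,0],[-.462,-.099,.881]]
A=[]
for nm in sys.argv[2:]:
    p=snap(nm);im=p['img'].astype(int);m=(im[...,0]>2.2*im[...,1])&(im[...,0]>2*im[...,2])&(im[...,0]>35)&(p['range_z']>0)
    v,u=np.nonzero(m);L=(world(p,np.c_[u,v])-S)@B;k=(abs(L[:,:2])<50).all(1)&(L[:,2]>0)&(L[:,2]<75);L=L[k]
    t=L[L[:,2]>53] if nm=='wrist' else L;print(nm,len(L),len(t),'h98',np.percentile(L[:,2],98).round(1))
    if len(t)>30:
        r=cv2.minAreaRect(t[:,:2].astype(np.float32));d=np.linalg.svd(t[:,:2]-t[:,:2].mean(0),full_matrices=False)[2][0]
        print(' rect',np.round(r[0],1),np.round(r[1],1),round(r[2],1),'axis angle from slot y (ccw+)',np.degrees(np.arctan2(-d[0]*np.sign(d[1]),abs(d[1]))).round(1))
    if nm=='wrist': save(p,sys.argv[1])
E
python3 yaw.py w6.png wrist scene side; python3 -c "
from h import *
s=env.state();print(s['eef_pos'].round(1),rot(s['eef_rot']).round(3).tolist(),s['qpos'].round(2))"
```

```text
t: 14.65
eef_pos: [659.2, 10.2, 217.7]
eef_rot: [0.611, 0.355, 0.612, -0.355]
wrist_force: [0.3, 0.9, -0.6]
finger_gap: 94.1
t: 15.02
eef_pos: [659.2, 10.1, 217.7]
eef_rot: [0.594, 0.384, 0.594, -0.384]
wrist_force: [0.5, -0.4, -0.4]
finger_gap: 67.7
wrist 2363 1102 h98 57.2
 rect [-2.6 -0.9] [15.2 58.3] 0.7 axis angle from slot y (ccw+) 0.6
scene 531 531 h98 56.4
 rect [ 0. -0.] [62.3 17.5] 88.5 axis angle from slot y (ccw+) 1.6
side 355 355 h98 58.6
 rect [-7.2 -3.4] [16.8 58.3] 2.2 axis angle from slot y (ccw+) 2.1
[659.2   9.9 217.7] [[-0.0, 0.912, 0.41], [0.0, 0.41, -0.912], [-1.0, 0.0, -0.0]] [-0.02  0.63 -0.06  1.47  0.04  1.04  0.33]
```

View pics/w6.png

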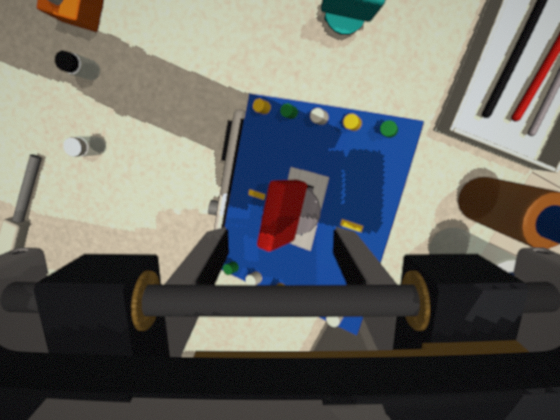

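The picture shows the handle at (282,213), square in the slot with yaw ≈1° and its top centred within 3 mm. I go down around it with a 50 mm gap.

```bash
python3 -m creep '[[0.53,0,0,0,0],[0.53,0.08,0,0,0],[0.53,0.12,0,0,0],[0.53,0.08,0,0,0],[0.53,0.039,0,0,0],[0.53,0,0,0,0]]' && python3 -m creep '[[0.53,0,0,0,-0.1],[0.53,0,0,0,-0.1],[0.53,0,0,0,-0.1],[0.53,0,0,0,-0.1],[0.53,0,0,0,-0.1],[0.53,0,0,0,-0.1],[0.53,0,0,0,0]]'; python3 yaw.py w7.png wrist scene side
```

```text
t: 15.92
eef_pos: [659.0, 10.0, 137.6]
eef_rot: [0.593, 0.384, 0.594, -0.384]
wrist_force: [-0.6, -0.5, 0.4]
finger_gap: 49.9
t: 16.8
eef_pos: [659.3, 9.9, 139.2]
eef_rot: [0.667, 0.236, 0.667, -0.235]
wrist_force: [-2.5, -0.2, 1.8]
finger_gap: 50.1
wrist 3703 2422 h98 57.4
 rect [-1.8 -1.8] [15.6 58.1] 0.2 axis angle from slot y (ccw+) -0.6
scene 336 336 h98 56.1
 rect [ 2.2 -2. ] [14.8 64.2] 2.9 axis angle from slot y (ccw+) 2.4
side 219 219 h98 58.6
 rect [-7.8 -4. ] [57.9 18.6] 88.2 axis angle from slot y (ccw+) 2.6
```

```bash
python3 -m creep '[[0.53,0,0,0,-0.12],[0.53,0,0,0,-0.12],[0.53,0,0,0,-0.12],[0.53,0,0,0,-0.12],[0.53,0,0,0,-0.12],[0.53,0,0,0,0]]'; python3 yaw.py w8.png wrist scene side
```

```text
t: 17.7
eef_pos: [659.3, 9.1, 138.3]
eef_rot: [0.703, 0.074, 0.703, -0.074]
wrist_force: [-2.0, -1.1, 2.3]
finger_gap: 49.8
wrist 3394 2646 h98 59.9
 rect [-0.3 -3.9] [15.8 57.6] 26.4 axis angle from slot y (ccw+) 24.1
scene 395 395 h98 56.3
 rect [3.4 0.7] [14.2 61.7] 27.3 axis angle from slot y (ccw+) 26.1
side 254 254 h98 60.3
 rect [-6.1 -2.2] [14.9 53.1] 25.9 axis angle from slot y (ccw+) 28.1
```

```bash
python3 -m creep '[[0.53,0,0,0,-0.14],[0.53,0,0,0,-0.14],[0.53,0,0,0,-0.14],[0.53,0,0,0,-0.14],[0.53,0,0,0,-0.14],[0.53,0,0,0,-0.14],[0.53,0,0,0,-0.14],[0.53,0,0,0,0]]'; python3 yaw.py w9.png wrist scene side
```

```text
t: 18.85
eef_pos: [659.7, 10.9, 137.7]
eef_rot: [0.68, -0.196, 0.679, 0.196]
wrist_force: [1.2, 0.3, 0.6]
finger_gap: 49.9
wrist 2746 2695 h98 57.3
 rect [-2.3 -0.5] [15.2 58.3] 60.4 axis angle from slot y (ccw+) 60.3
scene 493 493 h98 56.1
 rect [0.4 4.2] [18.5 60.7] 55.4 axis angle from slot y (ccw+) 57.1
side 384 384 h98 57.5
 rect [-10.4  -6.6] [27.5 58.2] 56.4 axis angle from slot y (ccw+) 59.9
```

```bash
python3 -m creep '[[0.53,0,0,0,0.15],[0.53,0,0,0,0.15],[0.45,0,0,0,0.145],[0.35,0,0,0,0],[0.28,0,0,0,0],[0.22,0,0,0,0],[0.18,0,0,0,0],[0.1,0,0,0,0],[0.1,0,0,0,0],[0.1,0,0,0,0]]'; python3 yaw.py w10.png wrist scene side;python3 -c "
from h import *
s=env.state();print(s['eef_pos'].round(1),rot(s['eef_rot']).round(3).tolist())"
```

```text
t: 20.25
eef_pos: [659.1, 9.8, 137.9]
eef_rot: [0.703, -0.075, 0.703, 0.075]
wrist_force: [-0.2, 0.4, -1.6]
finger_gap: 16.2
wrist 2512 2426 h98 57.1
 rect [-6.3 -1.8] [49.7 16.1] 0.2 axis angle from slot y (ccw+) -89.8
scene 271 271 h98 55.7
 rect [1.5 0.2] [18.6 59. ] 88.0 axis angle from slot y (ccw+) 81.3
side 218 218 h98 58.6
 rect [-11.3  -2.7] [48.6 15.2] 2.3 axis angle from slot y (ccw+) -85.1
[659.2   9.7 137.9] [[-0.0, -0.212, 0.977], [-0.0, 0.977, 0.212], [-1.0, -0.0, -0.0]]
```

The gap is 16.2 mm, so the handle is squeezed square at about 90°. I open, draw back and check.

```bash
python3 -m creep '[[0.25,0,0,0,0],[0.4,0,0,0,0],[0.5,0,0,0,0],[0.5,0,0,0,0],[0.5,-0.1,0,0,0],[0.5,-0.2,0,0,0],[0.5,-0.2,0,-0.05,0],[0.5,0,0,-0.1,0],[0.5,0,0,0,0]]'; python3 yaw.py w11.png wrist scene side; python3 chk.py c11.png >/dev/null
```

```text
t: 21.52
eef_pos: [621.7, 1.4, 263.9]
eef_rot: [0.703, -0.076, 0.703, 0.075]
wrist_force: [0.1, -0.0, 0.7]
finger_gap: 46.9
wrist 832 813 h98 57.1
 rect [-1.8 -1.7] [58.4 14. ] 0.5 axis angle from slot y (ccw+) -89.3
scene 396 396 h98 56.0
 rect [ 1.1 -0. ] [17.9 59.5] 89.5 axis angle from slot y (ccw+) 83.4
side 336 336 h98 58.0
 rect [-6.7 -3.3] [58.8 16. ] 0.2 axis angle from slot y (ccw+) 89.1
```

View pics/c11.png

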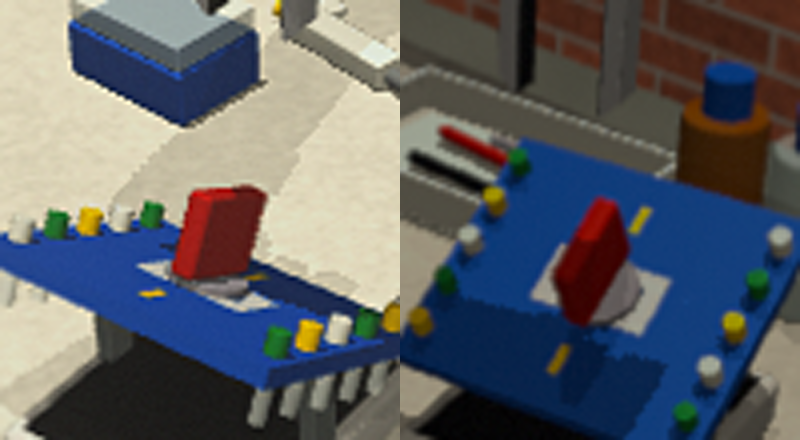

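The pictures show the handle pointing up the slope between the two marks, the collar flush on the plate and the gripper well clear. I hand it in.

```bash
python3 -c "
from workcell import ticket
print(ticket.sign_off())"
```

```text
the job is handed in; nothing more can be done
None
```

The key is in the slot with its collar flush, turned a quarter turn so the handle lies square across the slot, and released. I handed it in at about 22 s; no verdict was reported.

**How it was done:** The tool can only point straight down, so I gripped the key across its width and tilted it in the grip against the stand's well. I then slid the head through the 28° slot and let go, so the key dropped flush. Finally I turned the handle with loosely straddling jaws and squeezed it square.

**Last checks, with the gripper clear (wrist force about 0):**
- **Flush:** the handle top was 56–58 mm above the plate (56 expected).
- **Centred:** the handle top was within about 2 mm of the slot axis both ways.
- **Square:** the handle was about 0.5–1° off crosswise in the wrist and side views.

**What disagreed:**
- **Final angle:** one estimate from the scene camera said about 6.6° off, though that camera's rectangle fit gave 0.5°. All are within the 20° limit.
- **Side-camera centre:** the side camera put the centre at -6.7 mm across the slot. It sees only one side face, so I trusted the wrist camera's -1.8 mm.
- **Grip tilt:** the key tilted only about 20° in the grip instead of 28° and slid about 14 mm in the pads. The slot clearance took this up.

I did not measure the bystanders again at the end, and no move came near any of them. I viewed 10 pictures.

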